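# Lay a boiled-egg breakfast tray

## Task

Lay the boiled-egg breakfast on the wooden tray, seen from where the robot stands: stand the blue egg cup in the middle of the white plate and the brown egg upright in the egg cup, stand the salt shaker in the gap between the plate and the mug, midway and touching neither, and lay the teaspoon straight across the tray close behind the plate, centred on it, with its handle to the right and clear of plate and rim. Leave the mug, the red-capped spice jar and the other two eggs where they are.

Things in the scene. Friction and masses are not known exactly. Their poses are not given: they have to be found in the camera images.
- tray: Bamboo serving tray on the worktop, fixed, 270 (x, front to back) x 384 (y) mm with a rail 10 mm wide and 24 mm high all round and a grip bar 46 mm high over the middle of each end. Origin: centre of its underside; its floor is at z = +10 mm. +x points to its back (away from the robot), +y to its left end.
- plate: White side plate, fixed on the tray, 130 mm across, rim 13 mm high; its flat middle (80 mm across) is 5.5 mm above its origin. Origin: centre of its underside, on the tray floor. Its axes are parallel to the tray's (+x behind, +y left). It stands in the left or the right half of the tray, 30 mm in front of the tray's middle line.
- mug: White mug with grey spots, in the other half of the tray, origin 200 mm from the plate's, 91 mm tall; bystander, leave it. Origin: on the tray floor, at the centre of mug plus handle. The round body (82 mm across) is centred 18 mm along its +y, the handle reaches 58 mm along its -y, roughly towards the robot.
- egg_cup: Blue glazed egg cup, 52 mm tall, foot 46 mm across, stem 20 mm, bowl 43 to 46 mm across at the rim; the bowl is open, mouth 35 mm across. Origin: centre of the foot's underside, z up. It starts standing on the brown glass board over the hob (board top at z = 8 mm). A seated egg's origin is about 69 mm above this origin.
- egg_brown: Brown boiled egg, 44 mm across, 57 mm tall, 60 g. Origin: on its axis at its middle, where it is widest; z along its long axis, up. It starts upright in one of the three holes (60 mm apart in a row, row along y, turned up to 0.25 rad) of a dark wooden rack, 66 x 186 mm, rack top 17 mm below this origin; the neighbours in the row are the other two eggs.
- egg_white: White egg, same shape and origin, in the same rack; bystander, leave it.
- egg_green: Pale blue-green egg, same shape and origin, in the same rack; bystander, leave it.
- salt_shaker: Salt shaker, clear glass with a grey top, round, 44 mm across, 90 mm tall (above 74 mm it narrows to 34 mm). Origin: centre of its underside, z up. It starts standing on the glass board.
- spice_jar: Glass spice jar with a red cap, 47 mm across, 97 mm tall, standing on the glass board; bystander, leave it. Origin: centre of its underside.
- teaspoon: Steel teaspoon, 132 x 26 x 9 mm, lying on the worktop left of the tray. Origin: middle of its length, underside; +x points to the tip of its bowl, -x to the end of its handle (at the start towards the robot), z up. Fingers closing across its middle stop about 20 mm apart.

How it is judged (in metres and radians):
At the end, for the whole second after the job is handed in: Cup upright, within 12 mm of plate centre; egg upright in it (7 mm); salt upright on the tray, 92-135 mm from plate centre, under 118 mm from mug, -15 to 28 mm behind plate centre; spoon 78-138 mm behind plate centre, within 20 mm sideways, 0.2 rad, handle right; all at rest (horizontal distance between egg_cup and plate below 0.012 m and z of egg_cup in the frame of plate between 0 and 0.011 m and angle between each of egg_cup, salt_shaker, teaspoon's own z axis and vertical below 0.12 rad and horizontal distance between egg_brown and egg_cup below 0.007 m and z of egg_brown in the frame of egg_cup between 0.06 and 0.078 m and angle between egg_brown's own z axis and vertical below 0.4 rad and x of salt_shaker in the frame of plate between -0.015 and 0.028 m and horizontal distance between salt_shaker and plate between 0.092 and 0.135 m and horizontal distance between salt_shaker and mug below 0.118 m and z of salt_shaker in the frame of tray between 0.005 and 0.015 m and y of plate in the frame of teaspoon between 0.078 and 0.138 m and y of teaspoon in the frame of plate between -0.02 and 0.02 m and angle between the x axis of teaspoon and the y axis of plate, either way round below 0.2 rad and z of teaspoon in the frame of tray between 0.005 and 0.016 m and linear speed of each of egg_cup, egg_brown, salt_shaker, teaspoon below 0.02 m/s and angular speed of each of egg_cup, egg_brown, salt_shaker, teaspoon below 0.3 rad/s); the robot touches nothing.
It fails at once if the mug is shifted by more than 15 mm or tipped (distance of mug from where it was at the start of the episode above 0.015 m or angle between mug's own z axis and vertical above 0.3 rad).
It fails at once if another egg is taken or shifted by more than 15 mm (distance of any of egg_white, egg_green from where it was at the start of the episode above 0.015 m).
It fails at once if the red-capped spice jar is shifted by more than 20 mm or tipped (distance of spice_jar from where it was at the start of the episode above 0.02 m or angle between spice_jar's own z axis and vertical above 0.3 rad).
It also fails if it takes over 102 s, if anything falls off the work surface, if the arm or the gripper's body presses on something with over 40 N, if the wrist force passes 120 N, or if a joint passes its speed limit or range.

## Robot

A 6-joint arm with a two-finger parallel gripper is mounted at the origin on a cart in front of the work surface, level with it; the furniture and walls round the work are solid. World frame = base frame: x ahead of the robot, y to its left, z up, the work surface at z = 0. Lengths are in m, angles in degrees, forces in N, time in s.
With the tool pointing down it reaches from about 0.325 to 0.875 m from the base axis. Payload 4.4 kg.
Tool frame: the origin (TCP) lies midway between the tips of the shut fingers; the grasp point (between the pads) lies 19 mm behind it; z points along the fingers, y is the line along which they close (so a half turn about z gives the same grasp; the last joint's range is limited). The gripper opens to 85 mm and grips with 20 to 120 N. Pads are 22 mm wide; open, the fingers measure 114 mm over their backs; the gripper's body (76 mm by 85 mm) begins 54 mm behind the grasp point. The pads swing forward as they close: fully open they stand 13 mm farther back than shut.
Start: joints at [61.106, 11.837, 88.321, -0, 79.842, -8.623], TCP at [0.199, 0.539, 0.194] pointing down, gripper open.
Joint ranges: [-156.59, 156.59], [-49.26, 127.26], [12.9, 141.05], [-63.56, 243.56], [4.71, 150.69], [-161.64, 161.64]. Speed limits (degrees/s): [159.86, 159.86, 180, 180, 180, 180].

## Interface

Orientations are given as a 3x3 rotation matrix whose columns are the frame's x, y, z axes.
In Python, from cell import bot gives the robot as it stands. Calls block until the motion is done:
- bot.movep(position, orientation): joint-space move of the TCP to a pose.
- bot.movel(position, ori=None, rate=0.15, force_limit=None): straight line of the TCP; ori=None keeps the orientation; rate is the mean speed in m/s. With force_limit (N) it stops when the force on the tool has changed by that much, and returns True; else False.
- bot.goto_joints(angles): joint-space move.
- bot.gripper_to(opening, grasp_force=None): finger opening in m; grasp_force is the grip in N (None keeps the last); returns when the fingers have stopped.
- bot.pause(seconds).
- bot.ik(position, orientation): joint angles nearest the present ones, or None.
- bot.observe(): the state.
- bot.read_camera(name): name is "scene" or "top" or "wrist"; returns a dict with "image" (420x560x3 uint8, red, green, blue), "intrinsics" (3x3 intrinsics, pixels), "distortion" ([k1, k2, p1, p2, k3] as OpenCV has them; the pictures are not rectified), "world_from_camera" (4x4, takes a point from camera to world coordinates); the wrist camera has in their place "hand_eye" (4x4, takes a point from camera to tool coordinates, whose origin is the TCP and whose axes are the flange's). Camera axes: x right, y down, z forward; pixel columns grow to the right and rows downward; lengths in m; the calibration is good to about 2 mm. A picture is of the moment at which its call begins: read the wrist's pose just before it. There is no depth.
A pose or a line that the arm cannot do raises bot.Unreachable and nothing moves.
- bot.hand_in(): hands the job in; it is judged then, once.
The state is a dict: "time_s": time; "qpos": joint angles; "qvel": joint speeds; "effort": joint torques, N m; "ee_pos": TCP position; "tcp_rot": TCP orientation; "wrist_force": force on the tool from outside, world axes, zero at the start; "moment": the same for the moment, N m; "gripper_width": finger opening in m; "grip_force": force on a finger pad.
Only numpy, scipy, OpenCV 4.12 (cv2) and the standard library are available. Lean on these libraries where they do the work, as an engineer would, in place of code of your own. Each camera call takes 0.05 s, during which the arm holds its last target. There are 200 camera calls.

## Working session

There is one attempt and no reset: what is moved stays moved. The work goes in short steps, each a Python script; the robot and the scene stay as the last script left them, time stands still between calls to the robot, and variables do not carry over. Pictures are saved under pics/ and viewed, at most 14 in all, crops included, and the job is handed in when it is done.

```bash
ls; mkdir -p pics
python3 - <<'E'
from cell import bot
import cv2, numpy as np
for n in ("scene","top"):
    d=bot.read_camera(n); cv2.imwrite(f"pics/{n}0.png",d["image"][:,:,::-1])
    np.savez(f"{n}0.npz",**d)
    print(n,d["intrinsics"].round(1).tolist(),np.round(d["distortion"],3),d["world_from_camera"].round(3).tolist())
o=bot.observe();print(o["time_s"],o["tcp_rot"],o["gripper_width"])
E
```

```text
pics
scene [[384.2, 0.0, 276.4], [0.0, 384.2, 209.8], [0.0, 0.0, 1.0]] [-0.031  0.     0.     0.     0.   ] [[0.495, -0.671, 0.553, -0.03], [-0.869, -0.391, 0.303, -0.29], [0.013, -0.63, -0.776, 0.821], [0.0, 0.0, 0.0, 1.0]]
top [[386.5, 0.0, 286.7], [0.0, 386.5, 208.4], [0.0, 0.0, 1.0]] [-0.011  0.     0.     0.     0.   ] [[0.002, -0.998, 0.066, 0.438], [-1.0, -0.0, 0.019, -0.005], [-0.019, -0.066, -0.998, 1.248], [0.0, 0.0, 0.0, 1.0]]
0.1 [[-9.38051887e-01  3.46493251e-01 -1.04100003e-03]
 [ 3.46494666e-01  9.38050036e-01 -1.89108106e-03]
 [ 3.21263287e-04 -2.13463312e-03 -9.99997670e-01]] 0.0851873846180728
```

View pics/top0.png

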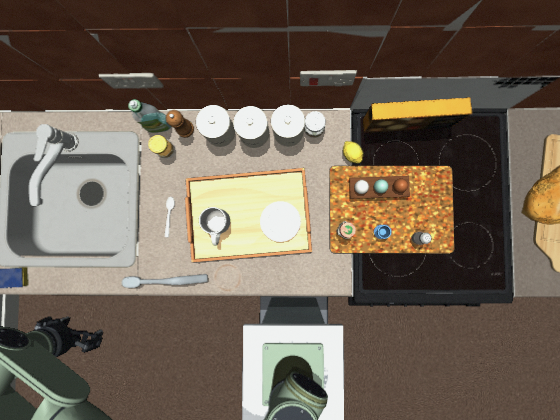

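View pics/scene0.png

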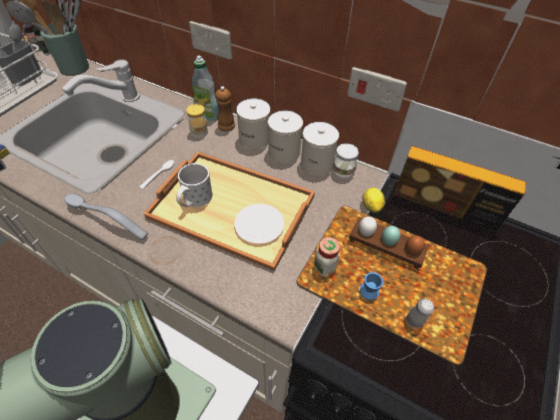

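```bash
cat > h.py <<'E'
import numpy as np, cv2
from cell import bot
def R(a):  # tool down, closing axis at angle a (deg) in the world xy plane
    y=np.array([np.cos(np.radians(a)),np.sin(np.radians(a)),0]); z=np.array([0,0,-1.])
    return np.stack([np.cross(y,z),y,z],1)
def ray(d,uv):
    T=d["world_from_camera"]
    p=cv2.undistortPoints(np.array([[uv]],float),d["intrinsics"],d["distortion"])[0,0]
    return T[:3,3],T[:3,:3]@np.r_[p,1]
def onplane(d,uv,z):
    c,r=ray(d,uv); return (c+r*(z-c[2])/r[2]).round(4)
def twoview(a,b):
    A=[];B=[]
    for d,uv in (a,b):
        c,r=ray(d,uv); r=r/np.linalg.norm(r); M=np.eye(3)-np.outer(r,r); A.append(M);B.append(M@c)
    return np.linalg.lstsq(np.vstack(A),np.hstack(B),rcond=None)[0].round(4)
def wrist(name):
    o=bot.observe(); d=bot.read_camera("wrist"); T=np.eye(4); T[:3,:3]=o["tcp_rot"]; T[:3,3]=o["ee_pos"]
    d=dict(d); d["world_from_camera"]=T@d["hand_eye"]
    np.savez(name+".npz",**d); cv2.imwrite(f"pics/{name}.png",d["image"][:,:,::-1]); return d
E
python3 - <<'E'
from h import *
t=np.load("top0.npz"); s=np.load("scene0.npz")
for n,uv,z in [("plate",(280,221),.023),("mugtop",(214,221),.1),("spoon",(169,217),.005),("jar",(347,230),.1),("cup",(382,232),.06),("salt",(423,238),.09),
 ("brown",(401,186),.06),("white",(362,187),.06)]: print(n,onplane(t,uv,z))
print("brown",twoview((t,(401,186)),(s,(415,245))))
d=bot.read_camera("wrist"); print(d["hand_eye"].round(3).tolist(),d["intrinsics"].round(1).tolist(),d["distortion"])
for a in (0,180): print(a,bot.ik([.4,.1,.3],R(a)),bot.ik([.42,-.36,.35],R(a)),bot.ik([.42,.37,.05],R(a+90)))
E
```

```text
plate [0.4787 0.0395 0.023 ]
mugtop [0.476  0.2336 0.1   ]
spoon [0.4919 0.4001 0.005 ]
jar [ 0.4497 -0.1618  0.1   ]
cup [ 0.4441 -0.2739  0.06  ]
salt [ 0.4263 -0.3884  0.09  ]
brown [ 0.5856 -0.3343  0.06  ]
white [ 0.5825 -0.2145  0.06  ]
brown [ 0.5855 -0.3341  0.0595]
[[-0.001, -0.947, -0.322, 0.082], [1.0, -0.002, 0.001, -0.001], [-0.001, -0.322, 0.947, -0.18], [0.0, 0.0, 0.0, 1.0]] [[305.8, 0.0, 281.5], [0.0, 305.8, 210.2], [0.0, 0.0, 1.0]] [-0.06159039  0.          0.          0.          0.        ]
0 [ 1.96863745e+00 -1.26699683e+01  1.00352453e+02 -2.54444375e-14
  9.23175152e+01  1.96863745e+00] [-4.95661373e+01  4.93185680e+00  7.81475116e+01 -2.54444375e-14
  9.69206316e+01 -4.95661373e+01] [ 3.25195806e+01  1.92182352e+01  9.76233606e+01 -2.54444375e-14
  6.31584042e+01 -5.74804194e+01]
180 None [-4.95661373e+01  4.93185680e+00  7.81475116e+01 -2.54444375e-14
  9.69206316e+01  1.30433863e+02] [ 3.25195806e+01  1.92182352e+01  9.76233606e+01 -2.54444375e-14
  6.31584042e+01  1.22519581e+02]
```

Run:
```python
from h import *
bot.movep([.45,.28,.25],R(0)); wrist("w_tray")
bot.movep([.46,-.26,.25],R(0)); wrist("w_board")
print(bot.observe()["time_s"])
```

```text
3.5667
```

View pics/w_tray.png

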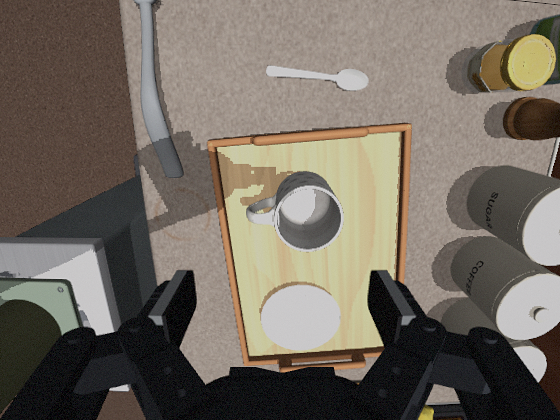

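View pics/w_board.png

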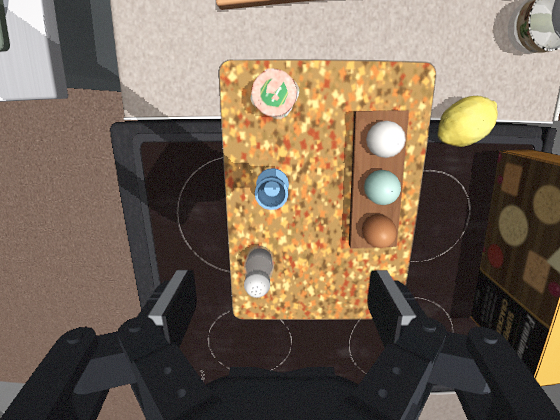

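```bash
cat >> h.py <<'E'
def blob(d,lo,hi,roi):
    x0,y0,x1,y1=roi; hsv=cv2.cvtColor(d["image"],cv2.COLOR_RGB2HSV)[y0:y1,x0:x1]
    m=cv2.inRange(hsv,np.array(lo),np.array(hi)); m=cv2.morphologyEx(m,cv2.MORPH_OPEN,np.ones((3,3)))
    c=max(cv2.findContours(m,cv2.RETR_EXTERNAL,cv2.CHAIN_APPROX_NONE)[0],key=cv2.contourArea)
    return c[:,0,:]+[x0,y0]
E
python3 - <<'E'
from h import *
w=np.load("w_tray.npz");b=np.load("w_board.npz");t=np.load("top0.npz");s=np.load("scene0.npz")
def circ(d,c,z):
    h=cv2.convexHull(c.astype(np.int32))[:,0]
    P=np.array([onplane(d,p,z)[:2] for p in h]); (x,y),ax,an=cv2.fitEllipse((P*1e3).astype(np.float32)); return np.round((x,y,*ax),1)
c=blob(w,(0,0,150),(180,60,255),(250,270,350,360)); print("plate w",circ(w,c,.023),cv2.boundingRect(c.astype(np.int32)))
c=blob(t,(0,0,150),(180,60,255),(255,195,305,247)); print("plate t",circ(t,c,.023))
# tray
print("tray corners",[onplane(w,p,.024) for p in [(209,141),(411,125),(244,364)]])
c=blob(w,(0,0,185),(180,50,255),(255,55,380,100))
P=np.array([onplane(w,p,.005)[:2] for p in c]); r=cv2.minAreaRect((P*1e3).astype(np.float32)); print("spoon",r)
print("spoon ends px",c[c[:,0].argmin()],c[c[:,0].argmax()],onplane(w,c[c[:,0].argmin()],.005),onplane(w,c[c[:,0].argmax()],.005))
c=blob(b,(95,80,60),(125,255,255),(240,155,310,225)); print("cup bbox",cv2.boundingRect(c.astype(np.int32)))
print("cup rim",onplane(b,(272,189),.06)); print("cup top",onplane(t,(382,232),.06))
print("salt top w",onplane(b,(257,287),.096),"t",onplane(t,(424,236),.096))
for n,lo,hi,roi,tp in [("brown",(0,120,60),(12,255,230),(355,205,405,255),(401,186)),("green",(75,25,100),(100,140,255),(355,165,410,208),(381,186)),("white",(0,0,150),(180,40,255),(360,115,410,162),(362,187))]:
    c=blob(b,lo,hi,roi); (u,v),a,_=cv2.fitEllipse(cv2.convexHull(c.astype(np.int32))); print(n,(u,v),a,onplane(b,(u,v),.055),twoview((b,(u,v)),(t,tp)))
im=np.hstack([cv2.resize(b["image"][150:330,230:300],None,fx=3.3,fy=3.3),cv2.resize(b["image"][100:280,340:410],None,fx=3.3,fy=3.3)])
cv2.imwrite("pics/crop1.png",im[:,:,::-1])
E
```

```text
plate w [466.8  55.7 169.  197.4] (250, 270, 91, 83)
plate t [464.   45.9 180.1 215.6]
tray corners [array([0.3547, 0.3206, 0.024 ]), array([0.6177, 0.3419, 0.024 ]), array([ 0.385 , -0.0553,  0.024 ])]
spoon ((495.225830078125, 399.3963317871094), (24.606361389160156, 131.5760955810547), 88.15621948242188)
spoon ends px [266  70] [367  82] [0.4297 0.4086 0.005 ] [0.5609 0.3948 0.005 ]
cup bbox (255, 169, 33, 40)
cup rim [ 0.449  -0.2747  0.06  ]
cup top [ 0.4441 -0.2739  0.06  ]
salt top w [ 0.4299 -0.3932  0.096 ] t [ 0.4323 -0.3895  0.096 ]
brown (375.9196472167969, 227.0825653076172) (37.899715423583984, 49.09259796142578) [ 0.5862 -0.328   0.055 ] [ 0.5896 -0.3368  0.0405]
green (382.57318115234375, 187.05809020996094) (33.90589141845703, 34.91269302368164) [ 0.5893 -0.2733  0.055 ] [ 0.5846 -0.2704  0.0687]
white (387.1833190917969, 138.7399444580078) (34.69581985473633, 36.19658660888672) [ 0.5889 -0.2129  0.055 ] [ 0.5798 -0.2105  0.0818]
```

View pics/crop1.png

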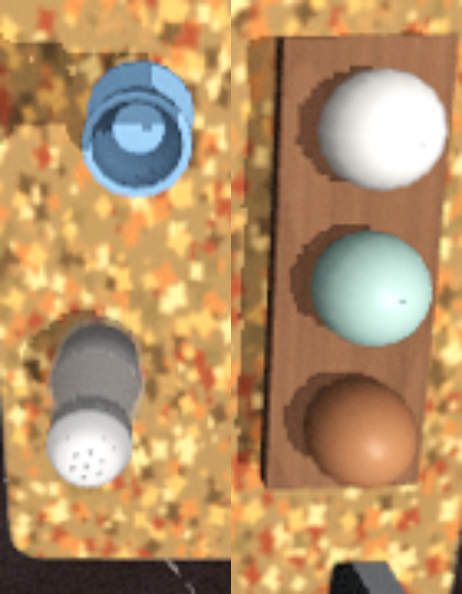

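Run:
```python
from h import *
w=np.load("w_tray.npz");b=np.load("w_board.npz");t=np.load("top0.npz");s=np.load("scene0.npz")
for n,d,roi in (("w",w,(245,270,355,352)),("t",t,(255,197,305,245)),("s",s,(225,195,295,252))):
    x0,y0,x1,y1=roi; S=cv2.cvtColor(d["image"],cv2.COLOR_RGB2HSV)[y0:y1,x0:x1,1]
    th,m=cv2.threshold(S,0,255,cv2.THRESH_BINARY_INV|cv2.THRESH_OTSU); m=cv2.morphologyEx(m,cv2.MORPH_OPEN,np.ones((5,5)))
    c=max(cv2.findContours(m,cv2.RETR_EXTERNAL,cv2.CHAIN_APPROX_NONE)[0],key=cv2.contourArea)[:,0]+[x0,y0]
    h=cv2.convexHull(c.astype(np.int32))[:,0]; P=np.array([onplane(d,p,.023)[:2] for p in h])*1e3
    print("plate",n,th,[np.round(v,1) for v in cv2.fitEllipse(P.astype(np.float32))], cv2.boundingRect(h))
eggs={}
for n,p,lo,hi,roi in [("brown",(379.4,230.3),(0,120,60),(14,255,255),(401,230,430,262)),("green",(382.7,187.3),(75,25,90),(100,150,255),(378,222,406,250)),("white",(385.8,138.8),(0,0,140),(180,45,255),(354,214,382,242))]:
    c=blob(s,lo,hi,roi); (u,v),a,_=cv2.fitEllipse(cv2.convexHull(c.astype(np.int32))); print(n,np.round((u,v,*a),1),twoview((b,p),(s,(u,v))))
c=blob(s,(95,80,60),(125,255,255),(355,265,390,305)); print("cup s bbox",cv2.boundingRect(c.astype(np.int32)))
print("cup",onplane(b,(271.5,193.3),.06),"salt",onplane(b,(257,285),.097),"mug rim",onplane(w,(308,217),.101), onplane(t,(214,221),.101),"jar",onplane(b,(274,92),.105))
im=cv2.resize(s["image"][205:330,310:440],None,fx=4.6,fy=4.6); cv2.imwrite("pics/crop2.png",im[:,:,::-1])
```

```text
plate w 33.0 [array([480. ,  39.9]), array([128.5, 129. ]), np.float64(149.5)] (261, 285, 79, 66)
plate t 30.0 [array([479.2,  40. ]), array([127.8, 128.5]), np.float64(49.6)] (260, 201, 41, 41)
plate s 48.0 [array([478.8,  39.8]), array([128.5, 129.9]), np.float64(139.6)] (235, 204, 49, 39)
brown [410.8 246.   27.4  40.6] [ 0.589  -0.3298  0.0512]
green [391.2 234.3  15.1  16.8] [ 0.5891 -0.2733  0.0564]
white [368.3 223.9  14.   16.2] [ 0.5845 -0.2128  0.0639]
cup s bbox (361, 273, 22, 27)
cup [ 0.4483 -0.2803  0.06  ] salt [ 0.43   -0.3896  0.097 ] mug rim [0.4801 0.243  0.101 ] [0.476  0.2334 0.101 ] jar [ 0.4534 -0.1626  0.105 ]
```

View pics/crop2.png

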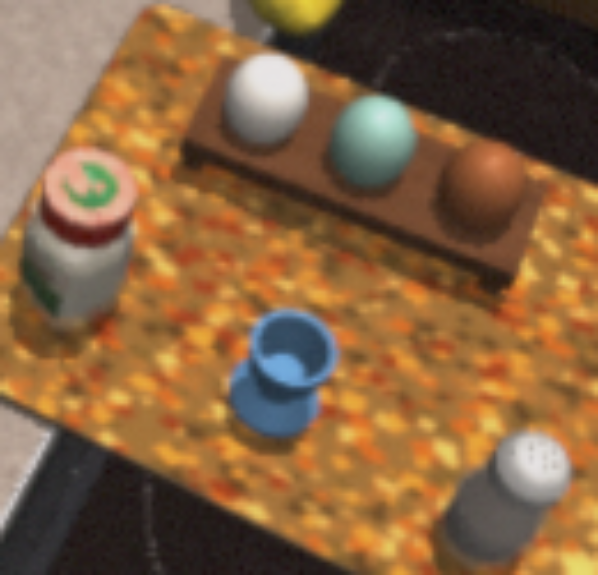

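Run:
```python
from h import *
w=np.load("w_tray.npz");b=np.load("w_board.npz");t=np.load("top0.npz");s=np.load("scene0.npz")
for n,p,q in [("brown",(379.4,230.3),(414.6,245.6)),("green",(382.7,187.3),(391.1,236.1)),("white",(385.8,138.8),(367.8,227.2)),("cup",(271.5,193.3),(373.7,281.1)),("salt",(257,285),(426.1,306.3))]:
    print(n,twoview((b,p),(s,q)))
c=blob(w,(0,0,185),(180,50,255),(255,55,380,100)); P=np.array([onplane(w,p,.005)[:2] for p in c])
print(c[:,0].min(),c[:,0].max(),cv2.fitLine((P*1e3).astype(np.float32),cv2.DIST_L2,0,.01,.01).ravel())
for x0,x1 in ((266,275),(290,300),(312,320),(325,332),(345,358)):
    k=(c[:,0]>=x0)&(c[:,0]<=x1); print(x0,c[k,1].min(),c[k,1].max(),P[k].mean(0).round(4))
```

```text
brown [ 0.5931 -0.3347  0.0482]
green [ 0.5919 -0.2752  0.047 ]
white [ 0.5912 -0.2141  0.0431]
cup [ 0.448  -0.282   0.0528]
salt [ 0.4286 -0.3986  0.0824]
266 367 [ 9.9460793e-01 -1.0370645e-01  4.9577084e+02  4.0227408e+02]
266 66 75 [0.4347 0.408 ]
290 69 76 [0.467  0.4053]
312 72 77 [0.4941 0.403 ]
325 74 79 [0.5103 0.401 ]
345 69 89 [0.5404 0.3975]
```

```bash
cat >> h.py <<'E'
PL=np.array([.4795,.0399]); Y=4.6
EX=np.array([np.cos(np.radians(Y)),np.sin(np.radians(Y))]); EY=np.array([-EX[1],EX[0]])
def st(m=""):
    o=bot.observe(); print(m,round(o["time_s"],1),"w",round(o["gripper_width"],4),"grip",round(float(o["grip_force"]),1),"pos",o["ee_pos"].round(4),"F",np.round(o["wrist_force"],1))
def pick(xy,z,a,op,f=30,up=.2):
    bot.gripper_to(op); bot.movep([*xy,.15],R(a)); hit=bot.movel([*xy,z],rate=.12,force_limit=8); st(f"down hit={hit}")
    bot.gripper_to(0.0,f); st("closed"); bot.movel([*xy,up],rate=.15); st("up")
def place(xy,z,a,op,up=.2,zs=.04):
    bot.movep([*xy,.2],R(a)); bot.movel([*xy,z+zs],rate=.12); bot.pause(.2); hit=bot.movel([*xy,z],rate=.03,force_limit=3); st(f"placed hit={hit}")
    bot.gripper_to(op); bot.movel([*xy,up],rate=.15); st("released")
E
python3 - <<'E'
from h import *
pick((.447,-.280),.023,0,.075); 
place(PL,.0295,Y,.07)
bot.movep([PL[0],PL[1]-.03,.22],R(Y)); wrist("w_cup"); st()
E
```

```text
down hit=False 5.5 w 0.0753 grip 0.0 pos [ 0.4478 -0.2807  0.024 ] F [0.7 0.6 0.6]
closed 6.2 w 0.0001 grip 0.0 pos [ 0.447 -0.28   0.023] F [0.3 0.4 0.4]
up 7.6 w -0.0005 grip 0.0 pos [ 0.4463 -0.2794  0.1987] F [-0.7 -0.5 -0.1]
placed hit=False 11.7 w 0.0001 grip 0.0 pos [0.4797 0.0399 0.0297] F [ 0.3 -0.8 -1.5]
released 13.7 w 0.0702 grip 0.0 pos [0.4786 0.04   0.1988] F [ 0.   0.2 -0.3]
 14.0 w 0.0697 grip 0.0 pos [0.4791 0.0099 0.2192] F [-0.5  0.1 -0. ]
```

View pics/w_cup.png

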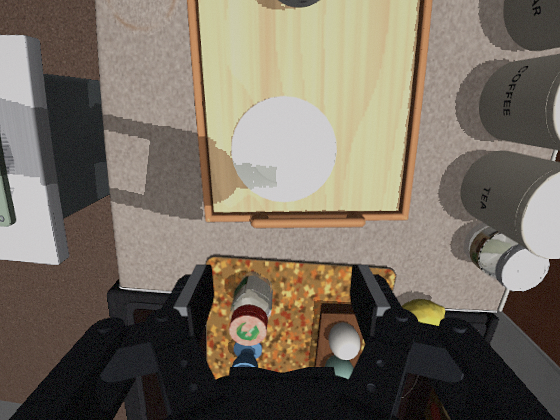

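Run:
```python
from h import *
bot.movep([.46,-.26,.25],R(0)); wrist("w_board2"); st()
t=bot.read_camera("top"); np.savez("top1.npz",**t)
w=np.load("w_board2.npz")["image"]; b=np.load("w_board.npz")["image"]
im=np.hstack([cv2.resize(x[50:330,215:420],None,fx=1.95,fy=1.95) for x in (w,)]+[cv2.resize(t["image"][160:260,325:460],None,fx=2.9,fy=2.9,interpolation=2)[:290].copy() if 0 else cv2.resize(t["image"][160:260,325:425],(380,546))])
print(im.shape); cv2.imwrite("pics/b2.png",im[:,:,::-1])
```

```text
15.1 w 0.0704 grip 0.0 pos [ 0.4602 -0.2583  0.2495] F [ 0.2  0.2 -0.6]
(546, 780, 3)
```

View pics/b2.png

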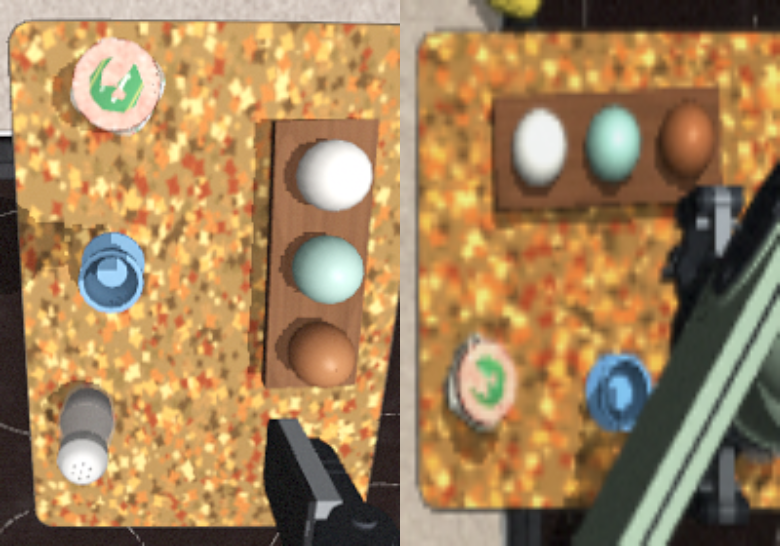

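Top-right crop shows the cup unmoved (272,195 in the wrist image), so the fingers closed above it. The fingertips look farther back than the stated TCP, so I'll check by touching the board.

Run:
```python
from h import *
bot.gripper_to(0.0); bot.movep([.515,-.25,.12],R(0)); wrist("w_closed")
hit=bot.movel([.515,-.25,.009],rate=.04,force_limit=4); st(f"touch {hit}")
bot.movel([.515,-.25,.12])
```

```text
touch False 19.4 w -0.0002 grip 0.0 pos [ 0.5151 -0.2501  0.0092] F [0.1 0.5 0.3]
```

View pics/w_closed.png

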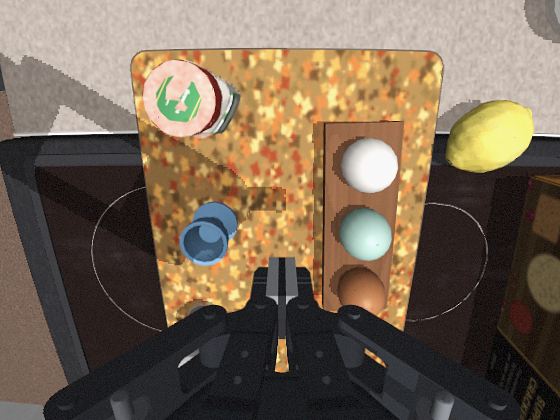

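Run:
```python
from h import *
bot.movel([.515,-.25,.015],rate=.15)
hit=bot.movel([.515,-.25,-.033],rate=.03,force_limit=4); st(f"touch {hit}"); wrist("w_touch")
bot.movel([.515,-.25,.12])
w=np.load("w_touch.npz"); cv2.imwrite("pics/touchc.png",w["image"][:,:,::-1])
```

```text
touch True 22.4 w -0.0001 grip 2.0 pos [ 0.5148 -0.2499 -0.0287] F [0.  0.7 5. ]
```

View pics/touchc.png

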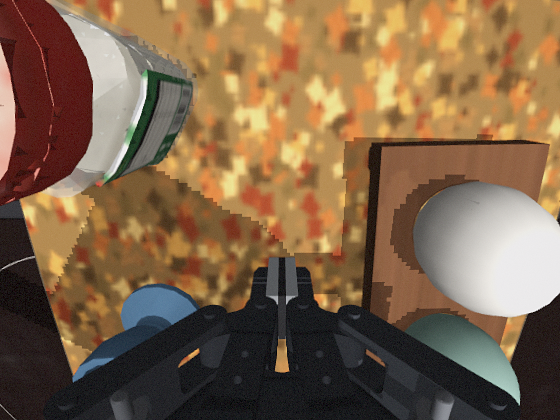

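The touch settles it: the tips met the board (z = 8 mm) with the TCP reading −28.7 mm, so they sit about 37 mm behind the reported TCP. I'll correct all heights by that amount.

```bash
sed -i 's/^def pick/OFF=.037\ndef pick/; s/\[\*xy,z\]/[*xy,z-OFF]/g; s/z+zs\]/z+zs-OFF]/' h.py; grep -n OFF h.py
python3 - <<'E'
from h import *
pick((.447,-.280),.023,0,.075); 
if bot.observe()["gripper_width"]>.03:
    place(PL,.0295,Y,.075)
    bot.movep([PL[0],PL[1]-.05,.15],R(Y)); d=wrist("w_cup2"); st()
    c=blob(d,(95,80,60),(125,255,255),(180,60,400,300)); print("cup",cv2.boundingRect(c.astype(np.int32)))
E
```

```text
30:OFF=.037
32:    bot.gripper_to(op); bot.movep([*xy,.15],R(a)); hit=bot.movel([*xy,z-OFF],rate=.12,force_limit=8); st(f"down hit={hit}")
35:    bot.movep([*xy,.2],R(a)); bot.movel([*xy,z+zs-OFF],rate=.12); bot.pause(.2); hit=bot.movel([*xy,z-OFF],rate=.03,force_limit=3); st(f"placed hit={hit}")
down hit=False 26.3 w 0.0753 grip 0.0 pos [ 0.4477 -0.2806 -0.0131] F [-0.7  0.5 -0.4]
closed 26.7 w 0.0428 grip 31.0 pos [ 0.4475 -0.2805 -0.0132] F [-1.1  1.1  4.3]
up 28.2 w 0.0427 grip 30.6 pos [ 0.4463 -0.2794  0.1987] F [-0.6  0.4 -1.6]
placed hit=True 32.4 w 0.0427 grip 31.0 pos [ 0.4792  0.04   -0.0058] F [-0.  -0.5  5.1]
released 34.3 w 0.0751 grip 0.0 pos [0.4787 0.04   0.1988] F [-0.   1.1  0.3]
 34.8 w 0.0751 grip 0.0 pos [ 0.4793 -0.01    0.1495] F [ 0.2 -0.3  0.8]
cup (264, 119, 49, 53)
```

View pics/w_cup2.png

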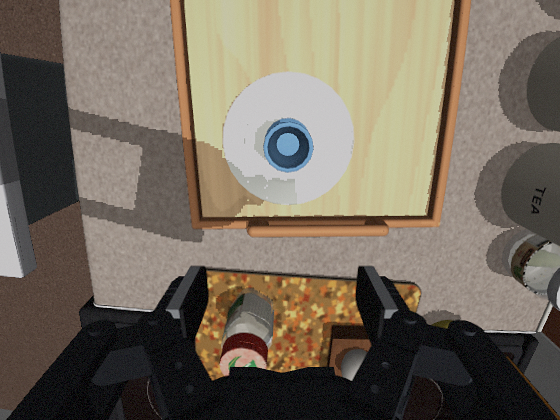

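Run:
```python
from h import *
u=np.load("w_cup2.npz");b=np.load("w_board.npz");c=np.load("w_closed.npz");t=np.load("top0.npz")
p=onplane(u,(288.5,147),.0675)[:2]; print("cup",p,"err local",(p-PL)@EX,(p-PL)@EY)
print("white",twoview((b,(385.8,138.8)),(c,(369.5,165.3))),"green",twoview((b,(382.7,187.3)),(c,(365.5,234))))
for z in (.05,.055,.06): print(z,"brown",onplane(b,(379.4,230.3),z),onplane(t,(401,186),z),"white",onplane(b,(385.8,138.8),z),onplane(c,(369.5,165.3),z),"g",onplane(b,(382.7,187.3),z),onplane(c,(365.5,234),z))
print("salt",onplane(b,(257,285),.098), onplane(t,(424,236),.098))
```

```text
cup [0.4802 0.0399] err local 0.0006977452149194068 -5.613924703020396e-05
white [ 0.5868 -0.2129  0.0567] green [ 0.589  -0.2732  0.0565]
0.05 brown [ 0.5931 -0.3347  0.05  ] [ 0.5868 -0.3371  0.05  ] white [ 0.5889 -0.2135  0.05  ] [ 0.5889 -0.2143  0.05  ] g [ 0.5912 -0.2749  0.05  ] [ 0.5909 -0.276   0.05  ]
0.055 brown [ 0.5914 -0.3327  0.055 ] [ 0.5862 -0.3357  0.055 ] white [ 0.5872 -0.213   0.055 ] [ 0.5874 -0.2133  0.055 ] g [ 0.5895 -0.2736  0.055 ] [ 0.5894 -0.2739  0.055 ]
0.06 brown [ 0.5896 -0.3306  0.06  ] [ 0.5856 -0.3343  0.06  ] white [ 0.5855 -0.2126  0.06  ] [ 0.586  -0.2124  0.06  ] g [ 0.5878 -0.2723  0.06  ] [ 0.5879 -0.2717  0.06  ]
salt [ 0.4301 -0.389   0.098 ] [ 0.4323 -0.3889  0.098 ]
```

Run:
```python
from h import *
pick((.591,-.333),.0426,2,.068,25)
if bot.observe()["gripper_width"]>.03:
    place((.480,.0399),.0685,Y,.07,zs=.03)
    bot.movep([PL[0],PL[1]-.05,.15],R(Y)); d=wrist("w_egg"); st()
```

```text
down hit=False 37.6 w 0.0682 grip 0.0 pos [ 0.5919 -0.3337  0.0069] F [0.2 0.5 0.8]
closed 38.0 w 0.0425 grip 25.2 pos [ 0.5899 -0.3335  0.0065] F [-6.2 -0.3  5.9]
up 39.4 w 0.0424 grip 25.4 pos [ 0.5903 -0.3325  0.1983] F [-0.  -0.3 -0.6]
placed hit=True 43.2 w 0.0425 grip 25.8 pos [0.4794 0.0395 0.0365] F [-0.  -0.8  2.9]
released 44.8 w 0.0698 grip 0.0 pos [0.4791 0.04   0.1988] F [-0.2 -0.7 -0.8]
 45.2 w 0.0703 grip 0.0 pos [ 0.4791 -0.01    0.1493] F [ 0.6  0.  -0.5]
```

View pics/w_egg.png

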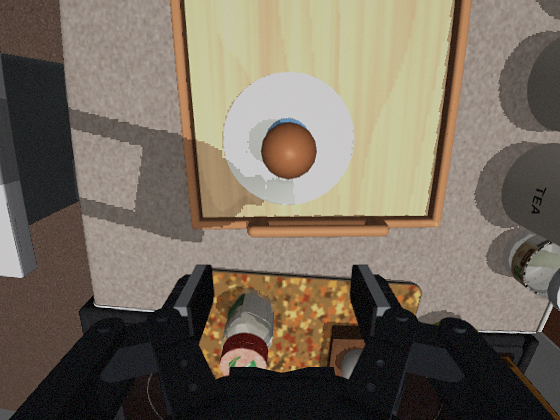

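Run:
```python
from h import *
pick((.4305,-.389),.043,0,.075,30)
if bot.observe()["gripper_width"]>.03:
    place(PL+.008*EX+.112*EY,.044,Y,.07,zs=.025)
```

```text
down hit=False 48.2 w 0.0748 grip 0.0 pos [ 0.4312 -0.3898  0.007 ] F [-0.4 -0.4  0.6]
closed 48.7 w 0.0377 grip 29.9 pos [ 0.4307 -0.3895  0.0069] F [-2.2  1.1  5.4]
up 50.1 w 0.0375 grip 29.7 pos [ 0.4299 -0.3883  0.1985] F [ 0.7  1.  -0.7]
placed hit=True 54.5 w 0.0373 grip 30.4 pos [0.4779 0.1522 0.0089] F [-0.5 -0.   4.3]
released 56.4 w 0.0701 grip 0.0 pos [0.4776 0.152  0.1988] F [0.5 0.  0.1]
```

Run:
```python
from h import *
bot.movep([.47,.20,.22],R(Y)); d=wrist("w_salt"); st()
```

```text
56.8 w 0.0699 grip 0.0 pos [0.4694 0.2    0.2191] F [0.1 0.1 0.7]
```

View pics/w_salt.png

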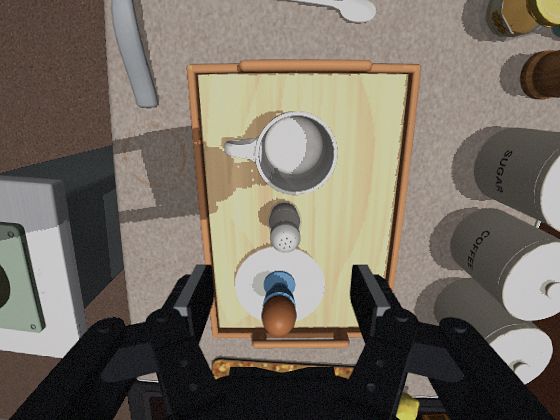

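Run:
```python
from h import *
d=np.load("w_salt.npz")
for n,uv,z in (("salt",(285,240),.0995),("mugbody",(296.5,154),.101),("egg",(279.5,316),.0845)):
    p=onplane(d,uv,z)[:2]; print(n,p,"local",((p-PL)@EX).round(4),((p-PL)@EY).round(4))
```

```text
salt [0.4781 0.1475] local 0.0072 0.1074
mugbody [0.4815 0.2401] local 0.018 0.1994
egg [0.4808 0.037 ] local 0.0011 -0.003
```

Run:
```python
from h import *
a=-95.8; xy=(.4953,.4027)
print(bot.ik([*xy,.1],R(a)))
pick(xy,.003,a,.05,40)
if bot.observe()["gripper_width"]>.012:
    place(PL+.108*EX,.0125,Y,.045,zs=.03)
    bot.movep([.47,.20,.25],R(Y)); d=wrist("w_fin"); st()
```

```text
[ 3.13518867e+01  2.42537422e+01  8.38568072e+01 -2.54444375e-14
  7.18894506e+01  1.27151887e+02]
down hit=False 60.6 w 0.0501 grip 0.0 pos [ 0.4961  0.4032 -0.0329] F [0.1 0.2 0.2]
closed 61.0 w 0.0182 grip 39.0 pos [ 0.4958  0.4031 -0.0332] F [-0.8 -1.3  4.4]
up 62.7 w 0.0188 grip 38.9 pos [0.4946 0.4023 0.1986] F [ 0.2  0.6 -0.1]
placed hit=True 67.5 w 0.0182 grip 39.5 pos [ 0.5866  0.0486 -0.0231] F [-0.3 -0.   4. ]
released 69.6 w 0.0448 grip 0.0 pos [0.5863 0.0486 0.1987] F [ 0.4 -0.4  0.2]
 70.4 w 0.0452 grip 0.0 pos [0.4706 0.199  0.2493] F [1.  0.1 0. ]
```

View pics/w_fin.png

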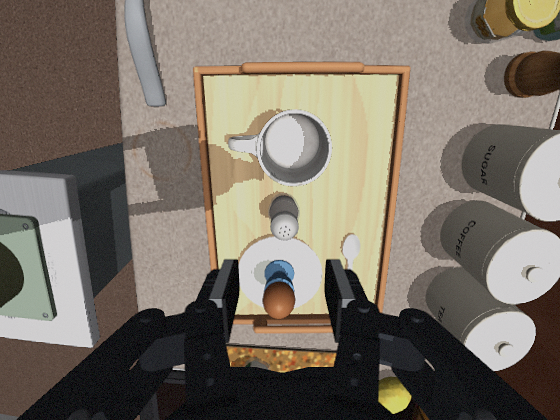

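Run:
```python
from h import *
bot.movep([.50,PL[1]-.08,.2],R(Y)); d=wrist("w_fin2"); st()
loc=lambda uv,z: (lambda p:[round(float((p-PL)@EX),4),round(float((p-PL)@EY),4)])(onplane(d,uv,z)[:2])
# rectify tray strip behind plate: light, unsaturated blob on bamboo
T=d["world_from_camera"]
def pix(l,z):
    p=PL+l[0]*EX+l[1]*EY; q=np.linalg.inv(T)@np.r_[p,z,1]
    return cv2.projectPoints(q[:3].reshape(1,1,3),np.zeros(3),np.zeros(3),d["intrinsics"],d["distortion"])[0].ravel()
L=np.array([pix(l,.014) for l in ((.07,.1),(.15,.1),(.07,-.09),(.15,-.09))]); x0,y0=L.min(0).astype(int); x1,y1=L.max(0).astype(int); print(x0,y0,x1,y1)
m=np.zeros((420,560),np.uint8); cv2.fillConvexPoly(m,L[[0,1,3,2]].astype(np.int32),255)
S=cv2.cvtColor(d["image"],cv2.COLOR_RGB2HSV)[:,:,1]; m[S>60]=0; m=cv2.morphologyEx(m,cv2.MORPH_OPEN,np.ones((2,2)))
for c in cv2.findContours(m,cv2.RETR_EXTERNAL,cv2.CHAIN_APPROX_NONE)[0]:
    if cv2.contourArea(c)>40:
        c=c[:,0]; P=np.array([loc(p,.014) for p in c])*1e3; r=cv2.minAreaRect(P.astype(np.float32)); print("blob",len(c),np.round(r[0],1),np.round(r[1],1),round(r[2],1),"ext",P.min(0),P.max(0))
        for lo,hi in ((-65,-50),(-20,0),(35,50)):
            k=(P[:,1]>lo)&(P[:,1]<hi)
            if k.any(): print(lo,P[k].mean(0).round(1),np.ptp(P[k][:,0]).round(1))
c=blob(d,(0,120,50),(14,255,255),(200,40,350,260)); r=cv2.fitEllipse(cv2.convexHull(c.astype(np.int32))); print("egg px",np.round(r[0],1),np.round(r[1],1),"local",loc(r[0],.0845))
e=np.load("w_egg.npz"); c=blob(e,(0,120,50),(14,255,255),(250,110,330,190)); q=cv2.fitEllipse(cv2.convexHull(c.astype(np.int32))); print(np.round(q[1],1),(twoview((e,q[0]),(d,r[0]))))
c=blob(d,(95,80,40),(125,255,255),(200,40,350,260)); print("cup",cv2.boundingRect(c.astype(np.int32)))
```

```text
71.5 w 0.045 grip 0.0 pos [ 0.5004 -0.0394  0.2002] F [0.4 0.3 0.2]
326 10 407 184
blob 223 [ 90.1 -25.2] [111.2  24.4] 89.4 ext [ 77.4 -80.7] [102.7  30.3]
-65 [ 89.4 -57.4] 21.4
-20 [93.2 -9.9] 19.5
blob 505 [123.5   9.5] [180.5  54.6] 89.9 ext [ 96.3 -80.7] [151.   99.7]
-65 [125.5 -57.6] 48.5
-20 [128.6  -9.9] 44.6
35 [127.   43.4] 54.1
blob 135 [92.9 73. ] [11.9 54.1] 2.8 ext [85.7 45.9] [98.  99.8]
35 [91.4 47.2] 3.4
blob 262 [78.5 38.7] [ 13.1 122.1] 2.1 ext [ 70.5 -22.4] [83.9 99.7]
-20 [76.6 -9.7] 3.6
35 [75.9 42.7] 9.9
egg px [265.5 108.2] [45.7 48. ] local [0.0002, -0.0001]
[53.8 54.8] [0.4797 0.0398 0.0864]Traceback (most recent call last):
  File "<stdin>", line 20, in <module>
  File "h.py", line 24, in blob
    c=max(cv2.findContours(m,cv2.RETR_EXTERNAL,cv2.CHAIN_APPROX_NONE)[0],key=cv2.contourArea)
ValueError: max() iterable argument is empty
```

Run:
```python
from h import *
d=np.load("w_fin2.npz"); roi=(326,10,407,184); x0,y0,x1,y1=roi
S=cv2.cvtColor(d["image"],cv2.COLOR_RGB2HSV)[y0:y1,x0:x1,1]
m=((S<30)*255).astype(np.uint8)
for c in cv2.findContours(m,cv2.RETR_EXTERNAL,cv2.CHAIN_APPROX_NONE)[0]:
    if len(c)>20:
        P=np.array([(lambda p:[(p-PL)@EX,(p-PL)@EY])(onplane(d,p,.014)[:2]) for p in c[:,0]+[x0,y0]])*1e3
        r=cv2.minAreaRect(P.astype(np.float32)); print(len(c),np.round(r[0],1),np.round(r[1],1),round(r[2],1),P.min(0).round(),P.max(0).round(),
          [P[(P[:,1]>l)&(P[:,1]<l+15),0].mean().round(1) for l in (-60,-30,0,40)])
```

```text
44 [66.2  3.1] [ 1.2 24.1] 2.4 [65. -9.] [67. 15.] [np.float64(nan), np.float64(nan), np.float64(65.5), np.float64(nan)]
253 [110.7  -1.2] [ 24.9 131.6] 2.5 [ 96. -67.] [121.  65.] [np.float64(107.8), np.float64(108.7), np.float64(109.3), np.float64(109.1)]<stdin>:9: RuntimeWarning: Mean of empty slice.
  ret = ret.dtype.type(ret / rcount)
```

The spoon lies 109 mm behind the plate centre, straight and centred, with its handle to the right. The egg and salt shaker are also within limits.

```bash
python3 -c "
from cell import bot
print(bot.hand_in())"
```

```text
the job is handed in; nothing more can be done
None
```

The breakfast is laid and handed in at about 72 s of robot time. By camera, the cup, egg, salt shaker and spoon were all within the limits, and the hand-in call gave no verdict.

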